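# Find the empty compartment of a supply caddy by its rocking lid and open it

## Task

One compartment of the black supply caddy is empty, and only its lid rocks: press gently with shut fingers on the ribbed near end of the lids, one after another, until one gives way. Push that lid wide open, so that it stands nearly upright, for refilling, and then draw the hand clear. The other lids stay shut, nothing is picked up, and the jar, bottles, cup, tape and marker around stay where they are.

Things in the scene. Friction and masses are not known exactly. Their poses are not given: they have to be found in the camera images.
- caddy: black caddy fixed to the table, 130 (x) by 372 (y) by 75 mm high; origin at the centre of its underside, x away from the robot, y left along its row of four identical aluminium lids, flush in its top, centred at y = 145, 65, -65, -145 mm. A fixed 56 mm strip parts lids 2 and 3. Any lid may be the one over the empty compartment; the others have a slightly springy carton 2 mm beneath and stop there.
- lid1 (a joint): tilt of lid 1, the leftmost (+y end), in rad: 0 flush; grows as its near (-x, ribbed) end sinks and its far end rises; stop at 1.35 (nearly upright). Over a carton it gives only 0.05 to 0.12 under a gentle press. It cannot tilt the other way. Stiff balanced hinge: about 2.5 N on the ribs turns it, and it stays where it is left.
- lid2 (a joint): tilt of lid 2, second from the left, just left of the middle strip, in rad: 0 flush; grows as its near (-x, ribbed) end sinks and its far end rises; stop at 1.35 (nearly upright). Over a carton it gives only 0.05 to 0.12 under a gentle press. It cannot tilt the other way. Stiff balanced hinge: about 2.5 N on the ribs turns it, and it stays where it is left.
- lid3 (a joint): tilt of lid 3, third from the left, just right of the middle strip, in rad: 0 flush; grows as its near (-x, ribbed) end sinks and its far end rises; stop at 1.35 (nearly upright). Over a carton it gives only 0.05 to 0.12 under a gentle press. It cannot tilt the other way. Stiff balanced hinge: about 2.5 N on the ribs turns it, and it stays where it is left.
- lid4 (a joint): tilt of lid 4, the rightmost (-y end), in rad: 0 flush; grows as its near (-x, ribbed) end sinks and its far end rises; stop at 1.35 (nearly upright). Over a carton it gives only 0.05 to 0.12 under a gentle press. It cannot tilt the other way. Stiff balanced hinge: about 2.5 N on the ribs turns it, and it stays where it is left.
- lid1_pad (a point): middle of the ribbed patch on top of lid 1, 32 mm from the axle towards the near end; moves with the lid, a plate 96 (x) by 69 (y) by 5 mm whose ends lie 48 mm from the axle
- lid1_axle (a point): centre of lid 1, on its axle (along the caddy's y), 72.5 mm above the table, 2.5 mm under the shut lid's top; stays put as the lid tilts. Beneath is its compartment, 100 (x) by 72 (y) mm, floor 6 mm above the table, in the empty one a loose 6 mm liner on it
- lid2_pad (a point): middle of the ribbed patch on top of lid 2, 32 mm from the axle towards the near end; moves with the lid, a plate 96 (x) by 69 (y) by 5 mm whose ends lie 48 mm from the axle
- lid2_axle (a point): centre of lid 2, on its axle (along the caddy's y), 72.5 mm above the table, 2.5 mm under the shut lid's top; stays put as the lid tilts. Beneath is its compartment, 100 (x) by 72 (y) mm, floor 6 mm above the table, in the empty one a loose 6 mm liner on it
- lid3_pad (a point): middle of the ribbed patch on top of lid 3, 32 mm from the axle towards the near end; moves with the lid, a plate 96 (x) by 69 (y) by 5 mm whose ends lie 48 mm from the axle
- lid3_axle (a point): centre of lid 3, on its axle (along the caddy's y), 72.5 mm above the table, 2.5 mm under the shut lid's top; stays put as the lid tilts. Beneath is its compartment, 100 (x) by 72 (y) mm, floor 6 mm above the table, in the empty one a loose 6 mm liner on it
- lid4_pad (a point): middle of the ribbed patch on top of lid 4, 32 mm from the axle towards the near end; moves with the lid, a plate 96 (x) by 69 (y) by 5 mm whose ends lie 48 mm from the axle
- lid4_axle (a point): centre of lid 4, on its axle (along the caddy's y), 72.5 mm above the table, 2.5 mm under the shut lid's top; stays put as the lid tilts. Beneath is its compartment, 100 (x) by 72 (y) mm, floor 6 mm above the table, in the empty one a loose 6 mm liner on it
- ink_jar: small glass jar, 30 mm across, 34 mm high, loose on the caddy's middle strip between the second and third lid; origin at the centre of its underside; leave it
- wash_bottle: white squeeze bottle with a green bent spout, 72 mm across, 204 mm high, past the left far corner of the caddy; origin at the centre of its underside; leave it
- glass_bottle: amber glass bottle, 62 mm across, 220 mm high, past the right far corner of the caddy; origin at the centre of its underside; leave it
- tape_roll: roll of tape lying flat, 96 mm across, 24 mm high, at the caddy's right end; origin at the centre of its underside; leave it
- marker: black marker pen, 134 mm long, 13 mm thick, lying before the caddy; origin under its barrel; leave it
- rinse_cup: white open cup, 60 mm across, 55 mm high, at the caddy's left end; origin at the centre of its underside; leave it

How it is judged:
By the outcome, as a careful person would: the job done as asked, in the order asked, and still so for the second after the job is handed in, with the robot touching nothing.
It also fails if it takes over 51 s, if anything falls off the work surface, if the arm or the gripper's body presses on something with over 40 N, if the wrist force passes 120 N, or if a joint passes its speed limit or range.

## Robot

A 6-joint arm with a two-finger parallel gripper is mounted at the origin on the work surface. World frame = base frame: x ahead of the robot, y to its left, z up, the work surface at z = 0. Lengths are in mm, angles in rad, forces in N, time in s.
With the tool pointing down it reaches from about 400 to 925 mm from the base axis. Payload 12.5 kg.
Tool frame: the origin (TCP) lies on the mounting face of the last link; the fingertips stand 190 mm ahead of it and the grasp point (between the pads) lies 171 mm ahead of it; x points along the fingers, y is the direction in which the jaws open and shut, and the axes are right-handed (so a half turn about x gives the same grasp; the last joint's range is limited). The gripper opens to 95 mm and grips with 3 to 60 N. Pads are 20 mm wide; open, the fingers measure 119 mm over their backs; the gripper's body (75 mm by 180 mm) begins 59 mm behind the grasp point.
Start: joints at [-1.395, 0.491, 1.559, -0, 1.092, -0.106], TCP at [173.823, -600.342, 404.761] pointing down, gripper open.
Joint ranges: [-3.1, 3.1], [-0.84, 2.19], [0.05, 2.79], [-1.13, 4.28], [0.06, 2.93], [-2.69, 2.69]. Speed limits (rad/s): [2.22, 2.22, 2.79, 3.14, 3.14, 3.14].

## Interface

Orientations are given as [roll, pitch, yaw] about the fixed x, y, z axes, in that order (R = Rz(yaw) Ry(pitch) Rx(roll)).
In Python, from cell import env, eyes gives the robot as it stands. The module is installed in compiled form; this text tells all that it offers.
- The arm moves only by the tool jog_arm, never from a script. Its argument "deltas" is one flat list of numbers, 7 for each row, row after row: the shift along the tool's x, y, z in mm, then the turn, a rotation vector about the tool's x, y, z in rad, then the opening, from 0 (shut) to 1 (fully open). A call has 1 to 10 rows; each row shifts and turns the pose as measured when the row begins, along the tool's axes as they then stand; what a row does not reach is not made up. A row lasts 1/8 s, in which the tool goes at most 62.5 mm and 10.7 degrees, less where a joint would pass 70% of its speed; a pose out of reach is approached as far as the arm can. A call is refused whole if a number of a shift passes 62.5 or a number of a turn 0.188, either way. A call with a gripper value outside its range is refused whole. The fingers move at their own pace and stop on an object; the grip force is fixed at half the most. Time passes only in rows, so rows that do not move let the fingers close. It gives the time, the measured TCP pose, the force and the opening at its end, in the units of the state.
- env.state(): the state, without advancing time (a new reading comes with each control period).
- eyes.read_camera(name): name is "scene" or "top"; returns a dict with "image" (400x640x3 uint8, red, green, blue), "fovy" (degrees; the focal length in pixels is half the picture's height over the tangent of half this angle, whatever the lens; pixels are square), "cx", "cy" (the principal point, pixels), "world_from_camera" (4x4, takes a point from camera to world coordinates). Camera axes: x right, y up, looking along -z (the intrinsics and any distortion apply to the point x, -y, -z); pixel columns grow to the right and rows downward; lengths in mm; the calibration is good to about 2 mm. A picture is of the moment at which its call begins. There is no depth.
- env.job_done(): hands the job in, once; it reports no verdict.
The state is a dict: "t": time; "joints": joint angles; "qvel": joint speeds; "tau": joint torques, N m; "eef_pos": TCP position; "tcp_rot": TCP orientation; "ft_force": force on the tool from outside, world axes, zero at the start; "moment": the same for the moment, N m; "opening": opening from 0.0 (shut) to 1.0 (fully open).
Only numpy, scipy, OpenCV 4.12 (cv2) and the standard library are available. Lean on these libraries where they do the work, as an engineer would, in place of code of your own. Each camera call takes 0.05 s, during which the arm holds its last target.

## Working session

There is one attempt and no reset: what is moved stays moved. The work goes in short steps, Python scripts to look and compute and a tool call to move; the robot and the scene stay as the last step left them, time stands still between calls to the robot, and variables do not carry over. Pictures are saved under pics/ and viewed, and the job is handed in when it is done.

Besides the shell and the picture viewer there is one more tool, called after "Request:" as a command line: name --argument value ..., lists and objects as JSON in quotes. jog_arm: Moves the arm, as the interface text tells. Its arguments: {"type":"object","properties":{"deltas":{"type":"array","items":{"type":"number"}}},"required":["deltas"]}

```bash
mkdir -p pics; python3 - <<'E'
from cell import env, eyes
import cv2, numpy as np
print(env.state())
for n in("scene","top"):
    r=eyes.read_camera(n)
    print({k:v for k,v in r.items() if k!="image"})
    cv2.imwrite(f"pics/{n}0.png",r["image"][:,:,::-1])
E
```

```text
{'t': 0.0, 'joints': array([-1.39463165e+00,  4.91586866e-01,  1.55944857e+00, -3.69816015e-05,
        1.09170496e+00, -1.05600801e-01]), 'qvel': array([-0.00108125, -0.00085661, -0.00029717, -0.00054497, -0.00096378,
       -0.00129805]), 'tau': array([ 2.81080072e-03, -6.12625694e+01, -2.58178765e+01,  6.94704219e-02,
        4.82255383e-02, -9.45014153e-05]), 'eef_pos': array([ 173.79632144, -600.32083402,  404.14496542]), 'tcp_rot': array([-1.64782825,  1.56964812,  1.77554696]), 'ft_force': array([ 0.91912194, -0.82414789,  0.40481002]), 'moment': array([-0.00433393,  0.01985606,  0.02081576]), 'opening': 1.0049870572758772}
{'fovy': 57.903981907382686, 'cx': 314.98340990474827, 'cy': 195.7913284159443, 'world_from_camera': array([[ 2.46609849e-01, -5.80003403e-01,  7.76388843e-01,
         1.12465779e+03],
       [ 9.69101416e-01,  1.51808408e-01, -1.94413614e-01,
        -1.48540225e+02],
       [-5.10179632e-03,  8.00343838e-01,  5.99519568e-01,
         5.02739205e+02],
       [ 0.00000000e+00,  0.00000000e+00,  0.00000000e+00,
         1.00000000e+00]])}
{'fovy': 57.734527669628136, 'cx': 321.2797325627062, 'cy': 200.55480039772138, 'world_from_camera': array([[-1.96084099e-02,  9.93187477e-01, -1.14865774e-01,
         4.79068543e+02],
       [-9.99805158e-01, -1.92175951e-02,  4.50886815e-03,
         9.13118385e+00],
       [ 2.27070745e-03,  1.14931805e-01,  9.93370789e-01,
         8.93000027e+02],
       [ 0.00000000e+00,  0.00000000e+00,  0.00000000e+00,
         1.00000000e+00]])}
```

View pics/scene0.png

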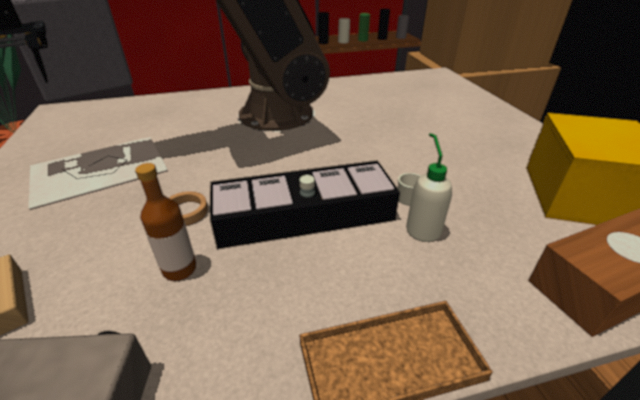

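View pics/top0.png

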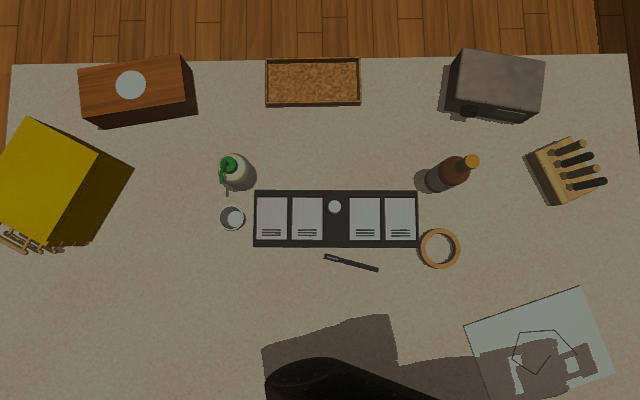

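The top view shows the caddy spanning columns 253–418 and rows 190–247, with four light lids. Their ribs are at the near end, around row 234. The jar is at (335, 207), the marker at (350, 262) and the tape at (440, 248). Next I'll measure the lids.

```bash
cat > h.py <<'E'
import numpy as np, cv2
def ray(cam,uv):
    f=200/np.tan(np.radians(cam["fovy"])/2); T=cam["world_from_camera"]
    d=np.array([(uv[0]-cam["cx"])/f,-(uv[1]-cam["cy"])/f,-1.0])
    return T[:3,3],T[:3,:3]@d
def onplane(cam,uv,z):
    o,d=ray(cam,uv); return o+d*(z-o[2])/d[2]
def proj(cam,p):
    f=200/np.tan(np.radians(cam["fovy"])/2); T=cam["world_from_camera"]
    c=T[:3,:3].T@(np.array(p)-T[:3,3]); return np.array([cam["cx"]+f*c[0]/-c[2],cam["cy"]-f*c[1]/-c[2]])
E
python3 - <<'E'
from cell import env, eyes
from h import *
for n,box in(("top",(250,185,425,250)),("scene",(205,155,400,245))):
    c=eyes.read_camera(n); im=c["image"]; hsv=cv2.cvtColor(im,cv2.COLOR_RGB2HSV)
    g=im.min(2).astype(int); x0,y0,x1,y1=box
    big=cv2.resize(im[y0-8:y1+8,x0-8:x1+8],None,fx=4,fy=4,interpolation=cv2.INTER_CUBIC)[:,:,::-1]
    cv2.imwrite(f"pics/{n}_z.png",big)
    m=np.zeros(g.shape,np.uint8); m[y0:y1,x0:x1]=(g[y0:y1,x0:x1]>90)*255
    cs,_=cv2.findContours(m,cv2.RETR_EXTERNAL,cv2.CHAIN_APPROX_NONE)
    for k in cs:
        a=cv2.contourArea(k)
        if a<100: continue
        r=cv2.minAreaRect(k); 
        pts=[onplane(c,p,75) for p in cv2.boxPoints(r)]
        print(n,a,np.round(r[0],1),np.round(r[1],1),np.round(onplane(c,r[0],75),1),[np.round(p[:2]).tolist() for p in pts])
E
```

```text
top 105.0 [334.5 206. ] [12. 11.] [560.7 -24.3  75. ] [[575.0, -12.0], [574.0, -37.0], [547.0, -36.0], [547.0, -12.0]]
top 1186.0 [400.  218.5] [41. 30.] [ 529.4 -171.5   75. ] [[577.0, -139.0], [575.0, -208.0], [483.0, -203.0], [484.0, -136.0]]
top 1189.0 [364.5 218.5] [41. 29.] [531.  -91.3  75. ] [[578.0, -60.0], [577.0, -126.0], [484.0, -122.0], [486.0, -57.0]]
top 1160.5 [306.5 218.5] [41. 29.] [533.5  39.6  75. ] [[581.0, 72.0], [580.0, 6.0], [487.0, 8.0], [488.0, 73.0]]
top 1165.5 [271.  217.5] [41. 30.] [537.4 119.6  75. ] [[585.0, 154.0], [583.0, 85.0], [491.0, 86.0], [492.0, 153.0]]
top 217.0 [421. 213.] [44.  6.] [ 541.  -219.6   75. ] [[591.0, -215.0], [591.0, -229.0], [491.0, -224.0], [492.0, -210.0]]
top 938.5 [333. 217.] [ 64. 166.] [535.8 -20.3  75. ] [[612.0, 167.0], [605.0, -211.0], [461.0, -204.0], [468.0, 167.0]]
scene 1749.0 [324.5 231.5] [149.  25.] [675.6 -19.4  75. ] [[674.0, -149.0], [609.0, -142.0], [677.0, 120.0], [737.0, 93.0]]
scene 182.5 [210.  228.5] [10. 31.] [ 617.1 -212.8   75. ] [[655.0, -222.0], [571.0, -221.0], [575.0, -203.0], [659.0, -205.0]]
scene 1012.5 [230.  197.4] [29.8 37.6] [ 533.5 -172.8   75. ] [[480.0, -211.0], [482.0, -135.0], [583.0, -138.0], [579.0, -206.0]]
scene 957.5 [271.5 191.5] [29.1 36.5] [534.7 -90.7  75. ] [[482.0, -125.0], [482.0, -48.0], [583.0, -59.0], [581.0, -128.0]]
scene 1006.0 [327.6 183.9] [28.3 53.7] [537.7  25.3  75. ] [[485.0, -24.0], [485.0, 97.0], [586.0, 71.0], [583.0, -37.0]]
scene 837.5 [370.5 178. ] [27.9 42. ] [539.7 118.9  75. ] [[487.0, 86.0], [487.0, 185.0], [588.0, 149.0], [586.0, 61.0]]
scene 2700.5 [302.  179.5] [ 49. 194.] [508.5 -22.1  75. ] [[352.0, -219.0], [467.0, 217.0], [637.0, 139.0], [543.0, -221.0]]
```

```bash
cat >> h.py <<'E'
from scipy.spatial.transform import Rotation as R
C=np.array([534.5,-26.0]); PSI=-0.0272
LY={1:145,2:65,3:-65,4:-145}
def cad(x,y,z):
    c,s=np.cos(PSI),np.sin(PSI); return np.array([C[0]+c*x-s*y,C[1]+s*x+c*y,z])
def rot(t,sgn):
    tx=np.array([np.sin(t),0,-np.cos(t)]); ty=np.array([0,sgn,0.]); tz=np.cross(tx,ty)
    return R.from_euler('z',PSI)*R.from_matrix(np.c_[tx,ty,tz])
def cur(s): return s["eef_pos"],R.from_euler('xyz',s["tcp_rot"])
def tip(s):
    p,r=cur(s); return p+r.apply([190,0,0])
def incad(p):
    c,s=np.cos(PSI),np.sin(PSI); d=p[:2]-C; return np.round([c*d[0]+s*d[1],-s*d[0]+c*d[1],p[2]],1)
def plan(s,tipw,Rt):
    p,r=cur(s); tgt=tipw-Rt.apply([190,0,0])
    print("total tool delta",np.round(r.inv().apply(tgt-p),1),"rotvec",np.round((r.inv()*Rt).as_rotvec(),3), "world",np.round(tgt-p,1))
    rv=(r.inv()*Rt).as_rotvec(); n=int(max(np.ceil(np.linalg.norm(tgt-p)/58),np.ceil(np.linalg.norm(rv)/.17),1))
    rows=[]
    for i in range(n):
        ri=r*R.from_rotvec(rv*i/n)
        rows.append(np.r_[ri.inv().apply((tgt-p)/n),rv/n,0])
    for q in rows: print(", ".join(f"{v:.1f}" if j<3 else f"{v:.3f}" for j,v in enumerate(q)))
def show(s):
    print("t %.2f"%s["t"],"tip cad",incad(tip(s)),"F",np.round(s["ft_force"],1),"op %.2f"%s["opening"],"q",np.round(s["joints"],2))
E
python3 - <<'E'
from cell import env, eyes
from h import *
s=env.state(); show(s); p,r=cur(s); print(np.round(r.as_matrix(),3))
for sg in(1,-1):
    print(sg); plan(s,cad(-30,-145,105),rot(0.2,sg))
E
```

```text
t 0.20 tip cad [-345.  -583.8  214.4] F [-0.9 -0.  -0.4] op 1.00 q [-1.39  0.49  1.56 -0.    1.09 -0.11]
[[-0.     0.278 -0.961]
 [ 0.001 -0.961 -0.278]
 [-1.    -0.001 -0.   ]]
1
total tool delta [ 113.4 -333.8 -397.5] rotvec [-2.82  -0.045  0.283] world [ 289.   431.2 -113.2]
6.7, -19.6, -23.4, -0.166, -0.003, 0.017, 0.000
6.3, -15.6, -26.3, -0.166, -0.003, 0.017, 0.000
6.0, -11.1, -28.6, -0.166, -0.003, 0.017, 0.000
5.8, -6.4, -30.0, -0.166, -0.003, 0.017, 0.000
5.6, -1.4, -30.7, -0.166, -0.003, 0.017, 0.000
5.6, 3.6, -30.5, -0.166, -0.003, 0.017, 0.000
5.6, 8.5, -29.6, -0.166, -0.003, 0.017, 0.000
5.7, 13.2, -27.8, -0.166, -0.003, 0.017, 0.000
5.9, 17.5, -25.2, -0.166, -0.003, 0.017, 0.000
6.2, 21.3, -22.0, -0.166, -0.003, 0.017, 0.000
6.5, 24.5, -18.2, -0.166, -0.003, 0.017, 0.000
6.9, 27.1, -14.0, -0.166, -0.003, 0.017, 0.000
7.3, 28.9, -9.3, -0.166, -0.003, 0.017, 0.000
7.8, 29.9, -4.5, -0.166, -0.003, 0.017, 0.000
8.3, 30.1, 0.5, -0.166, -0.003, 0.017, 0.000
8.8, 29.5, 5.4, -0.166, -0.003, 0.017, 0.000
9.3, 28.0, 10.2, -0.166, -0.003, 0.017, 0.000
-1
total tool delta [ 113.4 -333.8 -397.5] rotvec [0.308 0.198 0.032] world [ 289.   431.2 -113.2]
11.3, -33.4, -39.8, 0.031, 0.020, 0.003, 0.000
12.0, -34.6, -38.5, 0.031, 0.020, 0.003, 0.000
12.7, -35.8, -37.1, 0.031, 0.020, 0.003, 0.000
13.3, -37.0, -35.8, 0.031, 0.020, 0.003, 0.000
13.8, -38.1, -34.3, 0.031, 0.020, 0.003, 0.000
14.4, -39.2, -32.9, 0.031, 0.020, 0.003, 0.000
14.9, -40.2, -31.4, 0.031, 0.020, 0.003, 0.000
15.4, -41.2, -29.8, 0.031, 0.020, 0.003, 0.000
15.8, -42.2, -28.2, 0.031, 0.020, 0.003, 0.000
16.2, -43.0, -26.6, 0.031, 0.020, 0.003, 0.000
```

View pics/top_z.png

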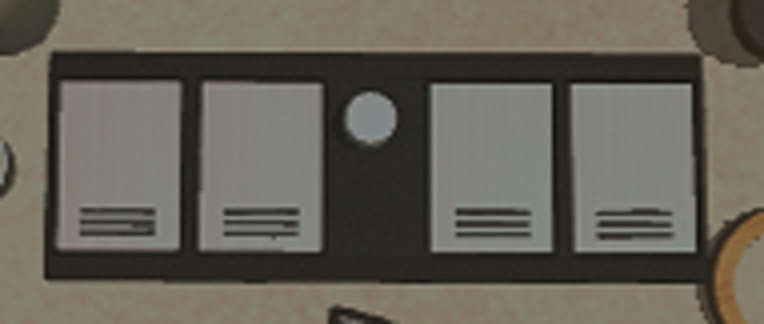

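The zoom confirms four shut lids with ribs at the near end, and a jar on the middle strip. I'll move above lid 4 with the fingers shut.

Request:
jog_arm --deltas '[11, -33, -40, 0.031, 0.02, 0.003, 0, 12, -35, -38, 0.031, 0.02, 0.003, 0, 13, -36, -37, 0.031, 0.02, 0.003, 0, 13, -37, -36, 0.031, 0.02, 0.003, 0, 14, -38, -34, 0.031, 0.02, 0.003, 0, 14, -39, -33, 0.031, 0.02, 0.003, 0, 15, -40, -31, 0.031, 0.02, 0.003, 0, 15, -41, -30, 0.031, 0.02, 0.003, 0]'

```text
t: 1.2
eef_pos: [411.1, -249.4, 312.4]
tcp_rot: [3.116, 1.404, -0.007]
ft_force: [1.3, -0.8, 0.3]
opening: 0.22
```

```bash
python3 - <<'E'
from cell import env, eyes
from h import *
s=env.state(); show(s); plan(s,cad(-32,-145,88),rot(0.2,-1))
E
```

```text
t 1.20 tip cad [ -85.7 -226.   125.1] F [ 1.3 -0.8  0.3] op 0.22 q [-0.7   0.41  2.03  0.2   0.58  0.69]
total tool delta [ 45.9 -79.5 -44.2] rotvec [0.046 0.033 0.004] world [ 49.8  80.3 -38.2]
22.9, -39.8, -22.1, 0.023, 0.016, 0.002, 0.000
23.2, -40.3, -20.8, 0.023, 0.016, 0.002, 0.000
```

Request:
jog_arm --deltas '[10, -40, -24, 0.023, 0.016, 0.002, 0, 22, -40, -21, 0.023, 0.016, 0.002, 0, 10, 0, 0, 0, 0, 0, 0, 0, 0, 0, 0, 0, 0, 0]'

```text
t: 1.7
eef_pos: [465.1, -163.9, 277.2]
tcp_rot: [-3.137, 1.371, -0.021]
ft_force: [-0.5, -0.2, 0.6]
opening: 0.005
```

```bash
python3 - <<'E'
from cell import env, eyes
from h import *
s=env.state(); show(s); plan(s,cad(-32,-145,80),rot(0.2,-1))
for n in("scene","top"):
    r=eyes.read_camera(n)
    cv2.imwrite(f"pics/{n}1.png",r["image"][:,:,::-1])
E
```

```text
t 1.70 tip cad [ -27.8 -139.5   91. ] F [-0.5 -0.2  0.6] op 0.01 q [-0.49  0.48  2.05  0.21  0.45  0.93]
total tool delta [10.   5.2  6.3] rotvec [ 0.002 -0.     0.001] world [ -4.3  -5.1 -11. ]
10.0, 5.2, 6.3, 0.002, -0.000, 0.001, 0.000
```

View pics/scene1.png

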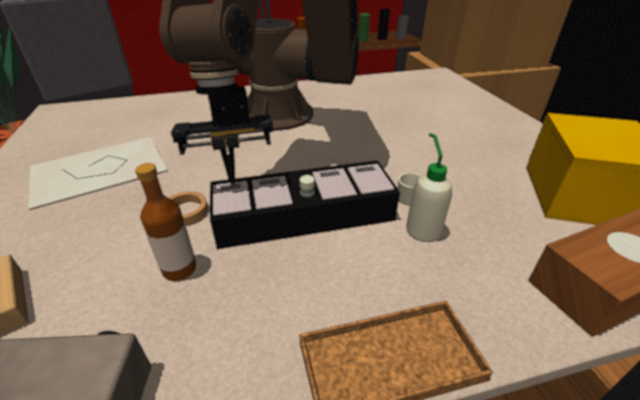

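The scene view shows the shut fingertips over the near end of lid 4, at about (232, 182). Now I'll press it in small steps.

Request:
jog_arm --deltas '[10, 5, 6, 0, 0, 0, 0, 2, 0, 0.4, 0, 0, 0, 0, 2, 0, 0.4, 0, 0, 0, 0]'

```text
t: 2.17
eef_pos: [459.8, -171.8, 262.8]
tcp_rot: [3.139, 1.368, -0.032]
ft_force: [0.8, 1.5, 1.6]
opening: 0.006
```

```bash
python3 - <<'E'
from cell import env, eyes
from h import *
s=env.state(); show(s); plan(s,cad(-32,-145,75),rot(0.2,-1))
E
```

```text
t 2.17 tip cad [ -32.5 -147.9   76.6] F [0.8 1.5 1.6] op 0.01 q [-0.51  0.5   2.06  0.24  0.41  0.88]
total tool delta [ 1.7 -2.8 -0.6] rotvec [-0.002 -0.002 -0.001] world [ 1.   2.7 -1.6]
1.7, -2.8, -0.6, -0.002, -0.002, -0.001, 0.000
```

Request:
jog_arm --deltas '[1.5, 0, 0.3, 0, 0, 0, 0, 1.5, 0, 0.3, 0, 0, 0, 0]'

```text
t: 2.42
eef_pos: [459.8, -171.9, 259.9]
tcp_rot: [3.14, 1.368, -0.032]
ft_force: [-1.6, 2.5, 7.7]
opening: 0.003
```

```bash
python3 - <<'E'
from cell import env, eyes
from h import *
s=env.state(); show(s)
E
```

```text
t 2.42 tip cad [ -32.4 -148.    73.8] F [-1.6  2.5  7.7] op 0.00 q [-0.51  0.51  2.06  0.24  0.4   0.88]
```

Request:
jog_arm --deltas '[1.5, 0, 0.3, 0, 0, 0, 0, 1.5, 0, 0.3, 0, 0, 0, 0]'

```text
t: 2.68
eef_pos: [459.7, -171.7, 258.0]
tcp_rot: [3.137, 1.367, -0.034]
ft_force: [-6.2, 0.8, 16.2]
opening: 0.004
```

```bash
python3 - <<'E'
from cell import env, eyes
from h import *
s=env.state(); show(s)
E
```

```text
t 2.67 tip cad [ -32.3 -147.9   72. ] F [-6.2  0.8 16.2] op 0.00 q [-0.51  0.51  2.07  0.24  0.39  0.87]
```

Lid 4 resists with 16 N at about 3 mm, so there is a carton under it. On to lid 3.

Request:
jog_arm --deltas '[-18, 0, -3.6, 0, 0, 0, 0, 0, -42, 0, 0, 0, 0, 0, 0, -42, 0, 0, 0, 0, 0, 0, 0, 0, 0, 0, 0, 0]'

```text
t: 3.18
eef_pos: [462.2, -86.0, 277.1]
tcp_rot: [3.133, 1.365, -0.039]
ft_force: [0.4, -0.6, -0.3]
opening: 0.004
```

```bash
python3 - <<'E'
from cell import env, eyes
from h import *
s=env.state(); show(s); plan(s,cad(-32,-65,78),rot(0.2,-1))
E
```

```text
t 3.17 tip cad [-31.8 -62.4  91.1] F [ 0.4 -0.6 -0.3] op 0.00 q [-0.34  0.46  2.1   0.16  0.39  1.13]
total tool delta [12.8  3.1  1.8] rotvec [-0.003 -0.006 -0.002] world [  0.8  -3.1 -12.9]
12.8, 3.1, 1.8, -0.003, -0.006, -0.002, 0.000
```

Request:
jog_arm --deltas '[12, 3, 1.8, 0, 0, 0, 0, 3, 0, 0.6, 0, 0, 0, 0, 1.5, 0, 0.3, 0, 0, 0, 0]'

```text
t: 3.55
eef_pos: [463.2, -90.5, 259.2]
tcp_rot: [3.134, 1.365, -0.039]
ft_force: [-0.5, 8.5, 11.8]
opening: 0.004
```

```bash
python3 - <<'E'
from cell import env, eyes
from h import *
s=env.state(); show(s)
E
```

```text
t 3.55 tip cad [-30.7 -66.9  73.2] F [-0.5  8.5 11.8] op 0.00 q [-0.34  0.49  2.11  0.18  0.35  1.09]
```

Request:
jog_arm --deltas '[1.5, 0, 0.3, 0, 0, 0, 0, 1.5, 0, 0.3, 0, 0, 0, 0]'

```text
t: 3.8
eef_pos: [463.2, -91.0, 257.0]
tcp_rot: [3.142, 1.364, -0.034]
ft_force: [-4.0, 12.1, 24.1]
opening: 0.007
```

```bash
python3 - <<'E'
from cell import env, eyes
from h import *
s=env.state(); show(s)
E
```

```text
t 3.80 tip cad [-30.5 -67.1  71.1] F [-4.  12.1 24.1] op 0.01 q [-0.35  0.5   2.11  0.19  0.34  1.09]
```

Lid 3 resists as well (24 N at about 3 mm), so there is a carton under it too. I'll lift and go to lid 2, passing in front of the jar, whose x in the caddy frame is about +26.

Request:
jog_arm --deltas '[-30, 0, -6, 0, 0, 0, 0, 0, -45, 0, 0, 0, 0, 0, 0, -45, 0, 0, 0, 0, 0, 0, -42, 0, 0, 0, 0, 0, 0, 0, 0, 0, 0, 0, 0]'

```text
t: 4.42
eef_pos: [469.0, 40.2, 287.6]
tcp_rot: [-3.142, 1.363, -0.042]
ft_force: [-0.9, -0.3, -0.1]
opening: 0.006
```

```bash
python3 - <<'E'
from cell import env, eyes
from h import *
s=env.state(); show(s); plan(s,cad(-32,65,78),rot(0.2,-1))
E
```

```text
t 4.42 tip cad [-28.2  63.8 101.7] F [-0.9 -0.3 -0.1] op 0.01 q [-0.06  0.44  2.09  0.01  0.41  1.55]
total tool delta [22.4 -0.6  7.2] rotvec [-0.014 -0.008 -0.003] world [ -2.4   0.7 -23.4]
22.4, -0.6, 7.2, -0.014, -0.008, -0.003, 0.000
```

Request:
jog_arm --deltas '[21, 0, 7, -0.014, -0.008, 0, 0, 3, 0, 0.6, 0, 0, 0, 0, 1.5, 0, 0.3, 0, 0, 0, 0]'

```text
t: 4.8
eef_pos: [467.1, 38.0, 260.5]
tcp_rot: [3.127, 1.371, -0.044]
ft_force: [-0.1, 2.0, 2.6]
opening: 0.009
```

```bash
python3 - <<'E'
from cell import env, eyes
from h import *
s=env.state(); show(s)
E
```

```text
t 4.80 tip cad [-31.3  61.4  74.3] F [-0.1  2.   2.6] op 0.01 q [-0.06  0.49  2.12  0.01  0.34  1.53]
```

Request:
jog_arm --deltas '[1.5, 0, 0.3, 0, 0, 0, 0]'

```text
t: 4.92
eef_pos: [467.3, 37.4, 259.3]
tcp_rot: [3.127, 1.37, -0.045]
ft_force: [-0.2, 1.5, 1.9]
opening: 0.005
```

```bash
python3 - <<'E'
from cell import env, eyes
from h import *
s=env.state(); show(s)
E
```

```text
t 4.92 tip cad [-31.   60.9  73.1] F [-0.2  1.5  1.9] op 0.00 q [-0.06  0.49  2.12  0.01  0.33  1.53]
```

Request:
jog_arm --deltas '[1.5, -0.5, 0.3, 0, 0, 0, 0, 1.5, -0.5, 0.3, 0, 0, 0, 0]'

```text
t: 5.18
eef_pos: [467.5, 37.9, 256.7]
tcp_rot: [3.126, 1.369, -0.047]
ft_force: [-0.5, -1.0, 1.6]
opening: 0.005
```

```bash
python3 - <<'E'
from cell import env, eyes
from h import *
s=env.state(); show(s)
E
```

```text
t 5.17 tip cad [-30.7  61.3  70.5] F [-0.5 -1.   1.6] op 0.01 q [-0.06  0.49  2.12  0.01  0.33  1.53]
```

Request:
jog_arm --deltas '[1.5, -0.5, 0.3, 0, 0, 0, 0, 1.5, -0.5, 0.3, 0, 0, 0, 0]'

```text
t: 5.42
eef_pos: [467.7, 38.8, 253.8]
tcp_rot: [3.125, 1.368, -0.048]
ft_force: [-1.4, -3.9, 4.9]
opening: 0.005
```

```bash
python3 - <<'E'
from cell import env, eyes
from h import *
s=env.state(); show(s)
E
```

```text
t 5.42 tip cad [-30.3  62.1  67.7] F [-1.4 -3.9  4.9] op 0.00 q [-0.06  0.5   2.12  0.01  0.32  1.54]
```

Lid 2 gives way: the tip is past 7 mm of sink at only about 3–5 N. I'll keep pushing down, then forward.

Request:
jog_arm --deltas '[4.2, -0.5, -0.7, 0, 0, 0, 0, 4.2, -0.5, -0.7, 0, 0, 0, 0]'

```text
t: 5.68
eef_pos: [470.6, 39.6, 245.8]
tcp_rot: [3.125, 1.368, -0.049]
ft_force: [-2.9, -2.7, 5.3]
opening: 0.003
```

```bash
python3 - <<'E'
from cell import env, eyes
from h import *
s=env.state(); show(s)
r=eyes.read_camera("scene"); cv2.imwrite("pics/scene2.png",cv2.resize(r["image"][90:270,180:440],None,fx=3,fy=3)[:,:,::-1])
E
```

```text
t 5.67 tip cad [-27.4  63.   59.6] F [-2.9 -2.7  5.3] op 0.00 q [-0.06  0.52  2.12  0.01  0.3   1.54]
```

View pics/scene2.png

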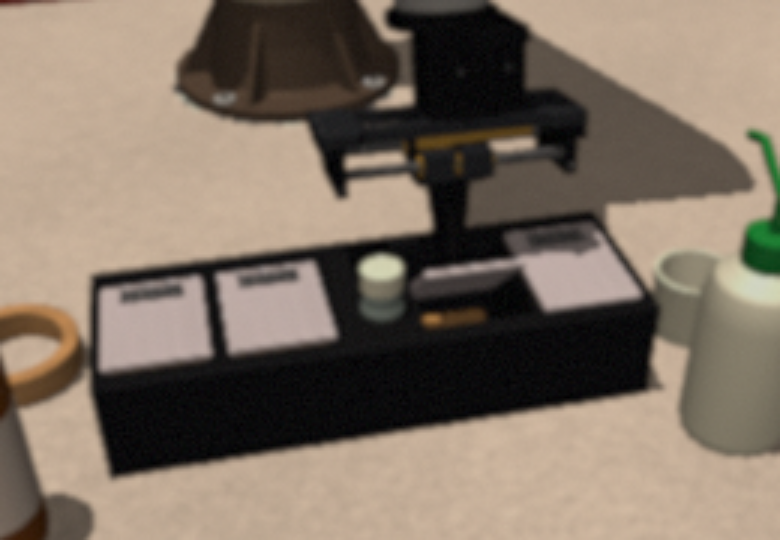

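The picture shows lid 2 clearly tilted, with its far edge raised at crop (465, 275). The other lids are flush and the jar is undisturbed. Continuing.

Request:
jog_arm --deltas '[4.2, 0, -0.7, 0, 0, 0, 0, 3.2, 0, -0.9, 0, 0, 0, 0, 3, 0, -2.5, 0, 0, 0, 0]'

```text
t: 6.1
eef_pos: [476.9, 39.8, 235.8]
tcp_rot: [3.126, 1.368, -0.047]
ft_force: [-2.9, 0.2, 3.3]
opening: 0.006
```

```bash
python3 - <<'E'
from cell import env, eyes
from h import *
s=env.state(); show(s)
E
```

```text
t 6.10 tip cad [-21.2  63.5  49.7] F [-2.9  0.2  3.3] op 0.01 q [-0.06  0.54  2.11  0.01  0.29  1.54]
```

Request:
jog_arm --deltas '[1, 0, -4, 0, 0, 0, 0, 1, 0, -4, 0, 0, 0, 0]'

```text
t: 6.35
eef_pos: [481.7, 39.8, 234.9]
tcp_rot: [3.126, 1.383, -0.047]
ft_force: [-29.9, -4.6, 37.8]
opening: 0.005
```

```bash
python3 - <<'E'
from cell import env, eyes
from h import *
s=env.state(); show(s)
r=eyes.read_camera("scene"); cv2.imwrite("pics/scene3.png",cv2.resize(r["image"][90:270,180:440],None,fx=3,fy=3)[:,:,::-1])
E
```

```text
t 6.35 tip cad [-19.   63.7  48.2] F [-29.9  -4.6  37.8] op 0.01 q [-0.05  0.55  2.1   0.    0.31  1.54]
```

View pics/scene3.png

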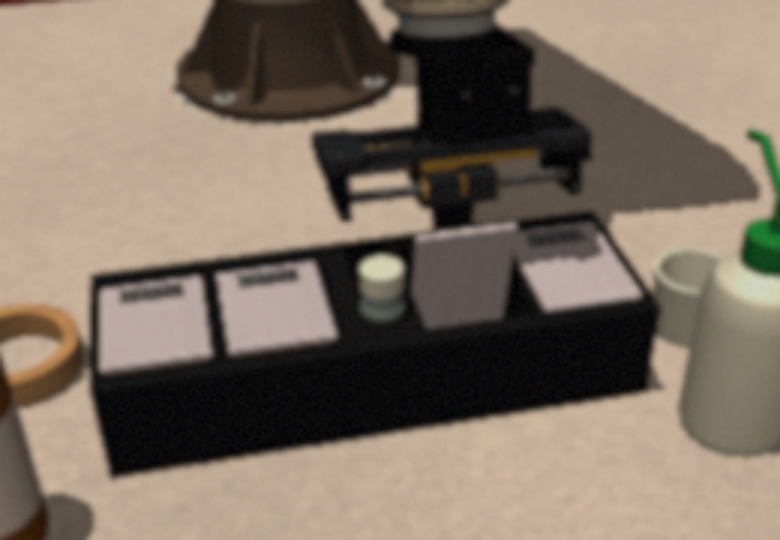

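```bash
python3 - <<'E'
from cell import env, eyes
from h import *
c=eyes.read_camera("scene")
def P(th,r,h,y): return cad(r*np.cos(th)-h*np.sin(th),65+y,72.5+r*np.sin(th)+h*np.cos(th))
for th in(0.8,1.0,1.1,1.2,1.25,1.3,1.35):
    print(th,[np.round((proj(c,P(th,48,h,y))-[180,90])*3).tolist() for y in(-34.5,34.5) for h in (2.5,-2.5)],[np.round((proj(c,P(th,-10,-2.5,y))-[180,90])*3).tolist() for y in(-34.5,34.5)])
cv2.imwrite("pics/scene4.png",cv2.resize(c["image"][150:215,300:365],None,fx=9,fy=9,interpolation=cv2.INTER_CUBIC)[:,:,::-1])
t=eyes.read_camera("top"); cv2.imwrite("pics/top4.png",cv2.resize(t["image"][170:260,245:425],None,fx=4,fy=4,interpolation=cv2.INTER_CUBIC)[:,:,::-1])
show(env.state())
E
```

```text
0.8 [[423.0, 269.0], [425.0, 277.0], [526.0, 255.0], [527.0, 263.0]] [[411.0, 294.0], [506.0, 281.0]]
1.0 [[421.0, 255.0], [422.0, 262.0], [523.0, 242.0], [524.0, 249.0]] [[411.0, 296.0], [507.0, 283.0]]
1.1 [[419.0, 249.0], [421.0, 256.0], [521.0, 236.0], [523.0, 242.0]] [[412.0, 297.0], [507.0, 284.0]]
1.2 [[418.0, 243.0], [419.0, 249.0], [519.0, 230.0], [521.0, 236.0]] [[412.0, 298.0], [507.0, 285.0]]
1.25 [[417.0, 240.0], [418.0, 246.0], [518.0, 227.0], [520.0, 233.0]] [[412.0, 299.0], [508.0, 286.0]]
1.3 [[416.0, 238.0], [418.0, 243.0], [517.0, 225.0], [519.0, 230.0]] [[412.0, 299.0], [508.0, 286.0]]
1.35 [[415.0, 235.0], [417.0, 240.0], [516.0, 222.0], [518.0, 228.0]] [[413.0, 300.0], [508.0, 287.0]]
t 6.50 tip cad [-19.1  63.7  48.5] F [-23.3  -2.5  26.5] op 0.00 q [-0.05  0.55  2.1   0.    0.31  1.54]
```

View pics/scene4.png

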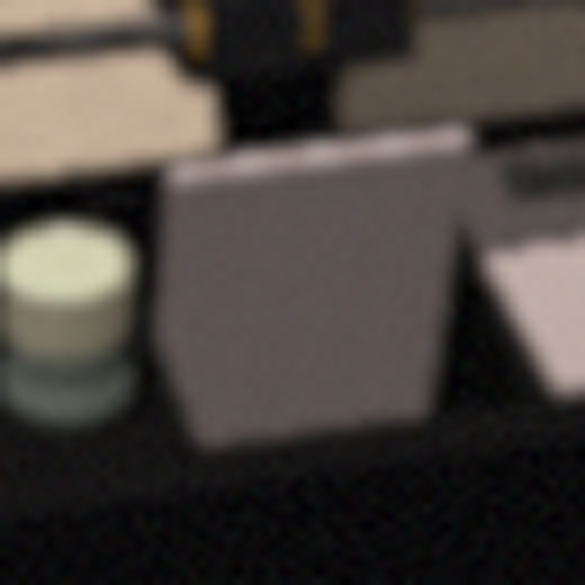

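View pics/top4.png

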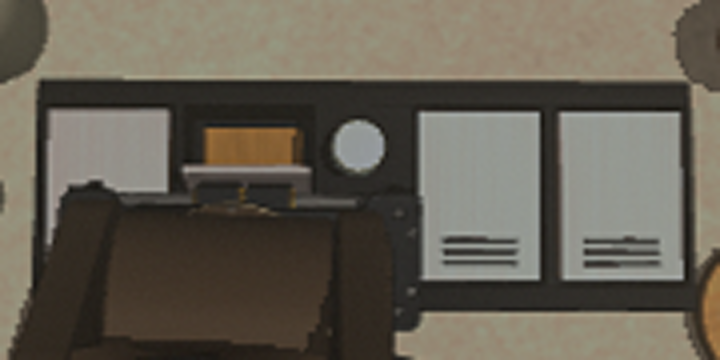

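The lid's top edge projects at crop (416, 237)–(516, 222), which corresponds to a tilt of about 1.3–1.35. The force jump means the stop was reached. The jar and the other lids look undisturbed. I'll draw back off the lid, then up.

Request:
jog_arm --deltas '[-1.5, 0, 4, 0, 0, 0, 0, -1.5, 0, 3, 0, 0, 0, 0, -30, 0, 0, 0, 0, 0, 0, -50, 0, 0, 0, 0, 0, 0, -50, 0, 0, 0, 0, 0, 0, 0, 0, 50, 0, 0, 0, 0, 0, 0, 50, 0, 0, 0, 0, 0, 0, 0, 0, 0, 0, 0]'

```text
t: 7.5
eef_pos: [349.9, 44.4, 348.9]
tcp_rot: [3.127, 1.378, -0.046]
ft_force: [0.8, 0.2, 1.2]
opening: 0.008
```

```bash
python3 - <<'E'
from cell import env, eyes
from h import *
show(env.state())
c=eyes.read_camera("scene")
cv2.imwrite("pics/scene5.png",cv2.resize(c["image"][100:260,140:460],None,fx=2.5,fy=2.5,interpolation=cv2.INTER_CUBIC)[:,:,::-1])
cv2.imwrite("pics/scene5z.png",cv2.resize(c["image"][150:215,300:365],None,fx=9,fy=9,interpolation=cv2.INTER_CUBIC)[:,:,::-1])
t=eyes.read_camera("top"); cv2.imwrite("pics/top5.png",cv2.resize(t["image"][140:290,205:475],None,fx=2.9,fy=2.9,interpolation=cv2.INTER_CUBIC)[:,:,::-1])
E
```

```text
t 7.50 tip cad [-150.1   64.7  162.4] F [0.8 0.2 1.2] op 0.01 q [-0.06  0.18  2.28  0.01  0.49  1.53]
```

View pics/scene5.png

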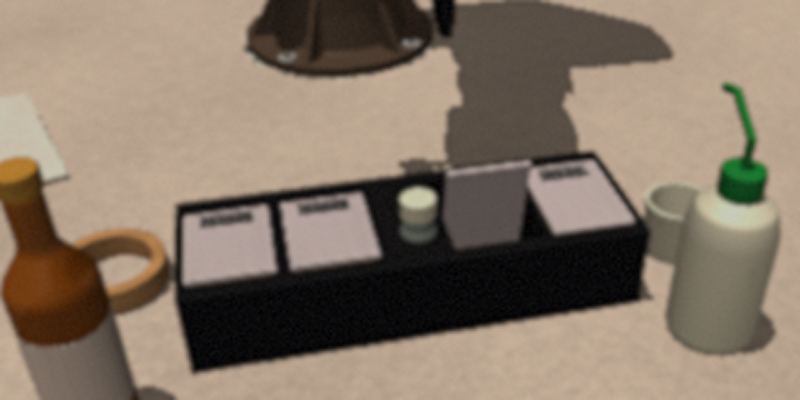

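View pics/scene5z.png

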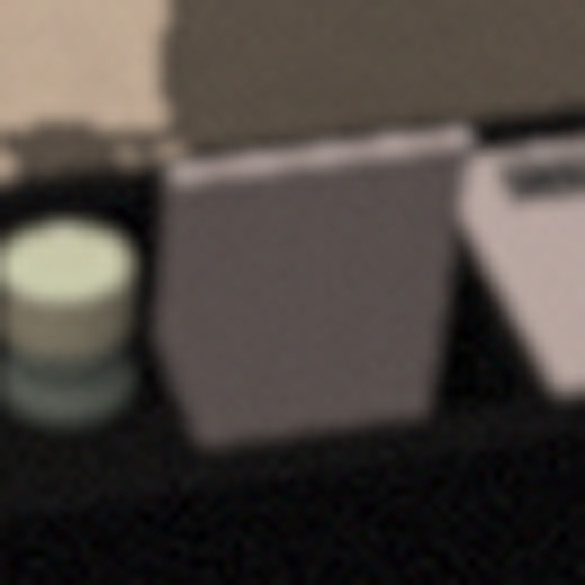

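View pics/top5.png

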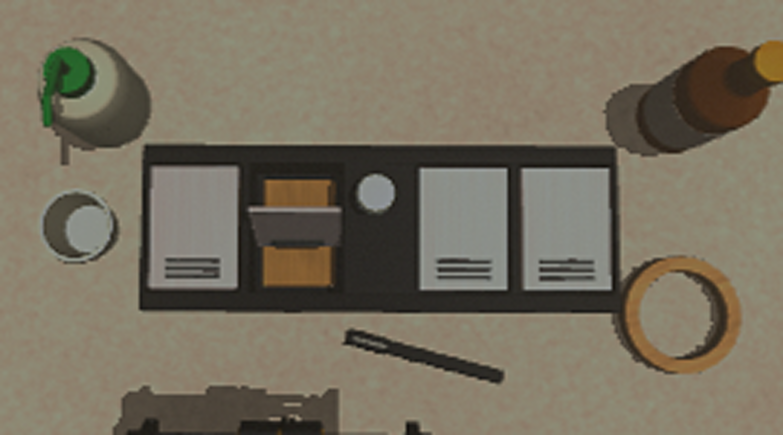

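Lid 2 stays nearly upright. Lids 1, 3 and 4 are flush, and the jar is at about (334, 206.5), as before. The cup, tape, marker and bottles look the same as in the first picture, and the arm is clear with no contact force. Handing in.

```bash
python3 - <<'E'
from cell import env
print(env.job_done())
E
```

```text
the job is handed in; nothing more can be done
None
```

Lid 2 was over the empty compartment. It now stands wide open against its stop, and I handed the job in at about 7.6 s.

- **Pressing:** I pressed with shut fingers, starting from the right. Lid 4 stopped at 16 N and lid 3 at 24 N, each after about 3 mm, so both have cartons beneath. The 24 N on lid 3 was firmer than a really gentle press. Lid 2 gave way under about 2–5 N. I did not need to press lid 1.
- **Opening:** I pushed lid 2 down and then forward. The force then rose to about 48 N at the fingertips, which I took as the lid reaching its stop.
- **Last checks:** After I drew the hand back and up, the camera showed lid 2 at about 1.3–1.35 rad, and its edge had not moved once released. Lids 1, 3 and 4 looked flush. The jar measured within a pixel of where it started; the cup, tape, marker and bottles I compared only by eye, and none looked moved. The tool force was at its noise level, about 1 N, and no check disagreed with another.

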